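Gauge a hydraulic flange block both ways on the sloping jaw gauge

TASK

Check the oblong flange block on the sloping jaw gauge: lay it flat on the gauge's bed, neck up, with its length running from jaw to jaw, and slide the movable jaw shut until it holds the block firmly against the fixed jaw for about half a second, keeping your fingers off the block while it is pressed. Then open the jaw, give the block a quarter turn so its short width lies between the jaws, shut the jaw firmly on it the same way, and leave block and jaw like that. Put it down and press it gently, and leave the other things where they stand.

Things in the scene. Friction and masses are not known exactly. Their poses are not given: they have to be found in the camera images.
- flange: oblong flange block, plain aluminium, about 0.45 kg: a plate 84 (its x) x 56 (y) x 30 mm high with a round neck of 34 mm diameter rising from its middle to 78 mm above the underside (z along the neck). Origin: centre of the underside. It starts neck up on the bench, at any of three places. The neck is the handle
- bed: sloping dark steel bed, 250 mm long, tilted 30 degrees, rising away from the robot. Origin on its surface midway along the jaws, 58 mm over the bench. x up the slope, y from fixed to movable jaw, z normal to the bed. The 14 mm high ledge along the lower edge has its inner face at x = -48 mm; the jaws' upper blocks (33 mm high) begin at x = 58, the beam (14 mm high) at x = 71
- fixed_jaw: fixed steel jaw, standing 34 mm above the bed, 80 mm long along the slope (x -40 to 40 mm), 18 mm thick. Origin on its measuring face at the bed's surface (bed y = -60 mm); axes as the bed's, the face looks to +y
- jaw (a joint): opening of the movable jaw in m: the clear gap between the two measuring faces (0 shut, 0.125 fully open). The jaw is stiff to slide, about 3 N, and stays where it is left. It starts wide open, above 0.10
- jaw_tab (a point): centre of the top of the movable jaw's upright tab, a dark steel plate 14 mm thick along the travel, 40 mm wide along the slope, its top 70 mm off the bed, free above 20 mm. Its middle lies 52 mm outside that jaw's measuring face (away from the fixed jaw); the jaw is 14 mm thick, 34 mm high. Pinch the tab along the travel to slide the jaw either way
- gauge: the whole gauge, bolted to the bench: level base plate 190 x 270 x 12 mm carrying the bed; origin on the bench under the bed's origin, z up; x and y are the bed's directions seen from above
- small_flange: bystander: a square flange block 56 x 56 x 30 mm with the same neck to 78 mm; origin centre of underside
- round_flange: bystander: a round flange, 76 mm diameter, 22 mm thick, with a neck to 75 mm; origin centre of underside
- wrench: bystander: steel wrench lying on the bench, 190 mm long
- ferrule_a: bystander: steel sleeve standing on the bench, 42 mm diameter, 55 mm high
- ferrule_b: bystander: another such sleeve
- grease_jar: bystander: white plastic jar, 66 mm diameter, 90 mm high
Things that resemble listed ones, but are neither listed nor needed, are in the scene too. Leave any turquoise look-alike of the flange alone.

How it is judged (in metres and radians):
On the way, in this order (a step that is already met when the one before it is completed fails the run):
1. the block lies flat on the bed lengthwise between the jaws and the movable jaw, not the fingers, presses it against the fixed jaw with more than 4 N for 0.3 s (angle between the x axis of flange and the y axis of bed, either way round below 0.08 rad and angle between the z axis of flange and the z axis of bed, either way round below 0.06 rad and z of flange in the frame of bed between -0.004 and 0.004 m and x of flange in the frame of bed between -0.035 and 0.035 m and y of flange in the frame of fixed_jaw between 0.039 and 0.045 m and value of joint jaw between 0.082 and 0.086 m and contact force between flange and fixed_jaw above 4 N and contact force between the fingers and flange below 0.5 N), for 0.3 s.
2. after a quarter turn it lies flat with its short width between the jaws and is pressed in the same way (angle between the x axis of flange and the x axis of bed, either way round below 0.08 rad and angle between the z axis of flange and the z axis of bed, either way round below 0.06 rad and z of flange in the frame of bed between -0.004 and 0.004 m and x of flange in the frame of bed between -0.035 and 0.035 m and y of flange in the frame of fixed_jaw between 0.025 and 0.031 m and value of joint jaw between 0.054 and 0.058 m and contact force between flange and fixed_jaw above 4 N and contact force between the fingers and flange below 0.5 N), for 0.3 s.
At the end, for the whole second after the job is handed in: The block rests flat on the gauge's bed, neck up, its short width between the jaws (square within 4.5 degrees, within 35 mm of the bed's middle along the slope, against the fixed jaw within 3 mm), the movable jaw is shut on it (gap 56 mm within 2 mm), everything released and still (angle between the x axis of flange and the x axis of bed, either way round below 0.08 rad and angle between the z axis of flange and the z axis of bed, either way round below 0.06 rad and z of flange in the frame of bed between -0.004 and 0.004 m and x of flange in the frame of bed between -0.035 and 0.035 m and y of flange in the frame of fixed_jaw between 0.025 and 0.031 m and value of joint jaw between 0.054 and 0.058 m and linear speed of flange below 0.01 m/s and velocity of joint jaw below 0.01 m/s); the robot touches nothing.
It fails at once if the block was dropped on or rammed into the gauge with more than 150 N (contact force between flange and gauge above 150 N).
It fails at once if the block was squeezed against the fixed jaw with more than 60 N (contact force between flange and fixed_jaw above 60 N).
It fails at once if one of the other things was moved by more than 30 mm (distance of any of small_flange, round_flange, wrench, ferrule_a, ferrule_b, grease_jar from where it was at the start of the episode above 0.03 m).
It also fails if it takes over 72 s, if anything falls off the work surface, if the arm or the gripper's body presses on something with over 40 N, if the wrist force passes 120 N, or if a joint passes its speed limit or range.

ROBOT

A 7-joint arm with a two-finger parallel gripper is mounted at the origin on the work surface. World frame = base frame: x ahead of the robot, y to its left, z up, the work surface at z = 0. Lengths are in m, angles in degrees, forces in N, time in s.
With the tool pointing down it reaches from about 0.425 to 0.875 m from the base axis. Payload 4.7 kg.
Tool frame: the origin (TCP) lies at the centre of the arm's flange, where the gripper is bolted on; the fingertips stand 182 mm ahead of it and the grasp point (between the pads) lies 164 mm ahead of it (env.grip_depth is the distance from the TCP to the grasp point, in m); z points along the fingers, y is the line along which they close (so a half turn about z gives the same grasp; the last joint's range is limited). The gripper opens to 87 mm and grips with 3 to 60 N. Pads are 19 mm wide; open, the fingers measure 117 mm over their backs; the gripper's body (75 mm by 190 mm) begins 51 mm behind the grasp point.
Start: joints at [67.328, 18.392, -4.016, 83.108, 1.295, 78.541, -3.26], TCP at [0.259, -0.596, 0.405] pointing down, gripper open.
Joint ranges: [-163.93, 163.93], [-17.29, 119.83], [-79.2, 71.16], [3.27, 140.29], [-89.18, 269.18], [5.43, 117.66], [-154.24, 154.24]. Speed limits (degrees/s): [147.25, 147.25, 180, 180, 180, 180, 180].

INTERFACE

Orientations are given as [roll, pitch, yaw] about the fixed x, y, z axes, in that order (R = Rz(yaw) Ry(pitch) Rx(roll)).
In Python, from cell import env gives the robot as it stands. The module is installed in compiled form; this text tells all that it offers.
- The arm moves only by the tool send_rows, never from a script. Its arguments are lists of equal length, an entry for each row: "xyz": the shift along the tool's x, y, z in m, a list of three; "rotation": the turn, a rotation vector about the tool's x, y, z in rad, a list of three; "jaw": the opening, from 0 (shut) to 1 (fully open). A call has 1 to 20 rows; each row shifts and turns the commanded pose from where the row before left it, along the tool's axes as they then stand; what a row does not reach is not made up. A row lasts 1/10 s, in which the tool goes at most 50 mm and 8.59 degrees, less where a joint would pass 70% of its speed; a pose out of reach is approached as far as the arm can. A call is refused whole if a number of a shift passes 0.05 or a number of a turn 0.15, either way. A call with a gripper value outside its range is refused whole. The fingers move at their own pace and stop on an object; "newtons" is the grip in N (left out, the last holds). Time passes only in rows, so rows that do not move let the fingers close. It gives the time, the measured TCP pose, the force, the opening and the grip force at its end, in the units of the state.
- env.get_obs(): the state, without advancing time (a new reading comes with each control period).
- env.read_camera(name): name is "scene" or "top" or "wrist"; returns a dict with "image" (400x640x3 uint8, blue, green, red), "fx", "fy", "cx", "cy" (pixels), "R" (3x3) and "t" (3): a world point X has camera coordinates R X + t. Camera axes: x right, y down, z forward; pixel columns grow to the right and rows downward; lengths in m; the calibration is good to about 2 mm. The wrist camera is an equidistant fisheye: a pixel r from the principal point sees the ray r / f radians off the axis. A picture is of the moment at which its call begins. There is no depth.
- env.sign_off(): hands the job in; it is judged then, once.
The state is a dict: "time_s": time; "qpos": joint angles; "joint_velocities": joint speeds; "effort": joint torques, N m; "tool_pos": TCP position; "tool_rot": TCP orientation; "force": force on the tool from outside, world axes, zero at the start; "wrist_torque": the same for the moment, N m; "grip_width": finger opening in m; "grasp_force": force on a finger pad.
Only numpy, scipy, OpenCV 4.12 (cv2) and the standard library are available. Lean on these libraries where they do the work, as an engineer would, in place of code of your own. Each camera call takes 0.05 s, during which the arm holds its last target. There are 200 camera calls.

## Working session

There is one attempt and no reset: what is moved stays moved. The work goes in short steps, Python scripts to look and compute and a tool call to move; the robot and the scene stay as the last step left them, time stands still between calls to the robot, and variables do not carry over. Pictures are saved under pics/ and viewed, at most 13 in all, crops included, and the job is handed in when it is done.

Besides the shell and the picture viewer there is one more tool, called after "Emit:" as name(argument=value, ...) on one line, values as JSON. send_rows: Moves the arm, as the interface text tells. Its arguments: {"type":"object","properties":{"xyz":{"type":"array"},"rotation":{"type":"array"},"jaw":{"type":"array"},"newtons":{"type":"number"}},"required":["xyz","rotation","jaw"]}

```bash
mkdir -p pics; cat > h.py <<'E'
import numpy as np, cv2
from cell import env
from scipy.spatial.transform import Rotation as Ro
def cam(n,save=None):
    c=env.read_camera(n); c['R']=np.array(c['R']);c['t']=np.array(c['t'])
    if save: cv2.imwrite('pics/'+save,c['image'])
    return c
def ray(c,u,v,fish=False):
    x=(u-c['cx'])/c['fx'];y=(v-c['cy'])/c['fy']
    if fish:
        r=np.hypot(x,y); d=np.array([x/r*np.sin(r),y/r*np.sin(r),np.cos(r)]) if r>1e-9 else np.array([0,0,1.])
    else: d=np.array([x,y,1.])
    return -c['R'].T@c['t'], c['R'].T@d
def onz(c,u,v,z,fish=False):
    o,d=ray(c,u,v,fish); return o+d*(z-o[2])/d[2]
def proj(c,X):
    p=c['R']@np.array(X)+c['t']; return np.array([c['fx']*p[0]/p[2]+c['cx'],c['fy']*p[1]/p[2]+c['cy']])
E
python3 - <<'E'
from h import *
for n in('top','scene'):
    c=cam(n,n+'0.png'); print(n,c['fx'],c['fy'],c['cx'],c['cy'],-c['R'].T@c['t'],c['R'][2])
print(env.get_obs(),env.grip_depth)
E
```

```text
top 419.77286725735325 419.77286725735325 309.4256380214301 199.7691614176935 [ 0.39783495 -0.1109225   0.9072266 ] [ 0.16466995  0.00507648 -0.98633566]
scene 451.32161972346734 451.32161972346734 330.14158026526974 197.19286540316213 [ 1.1341435  -0.08164425  0.81764004] [-0.6600128  -0.03653951 -0.75036523]
{'time_s': 0.1, 'qpos': array([67.32796245, 18.43322671, -4.01597859, 83.16680252,  1.2954789 ,
       78.54203597, -3.25813251]), 'joint_velocities': array([-0.00218458, -0.08564676,  0.03956758, -0.19430696,  0.03615586,
        0.03654472, -0.00750958]), 'effort': array([-4.43778554e-04, -4.92571199e+01, -4.05694647e-01, -3.13398707e+01,
       -6.41146721e-02,  3.95422324e-02,  5.47267950e-05]), 'tool_pos': array([ 0.25887712, -0.59602169,  0.40379839]), 'tool_rot': array([-1.79903195e+02,  5.81680138e-03,  2.34839997e+01]), 'force': array([ 0.18980461,  1.11264606, -0.66540141]), 'wrist_torque': array([-0.01718646,  0.04992455,  0.00583367]), 'grasp_force': 0.0, 'grip_width': 0.08730279601581979} 0.1635
```

View pics/top0.png

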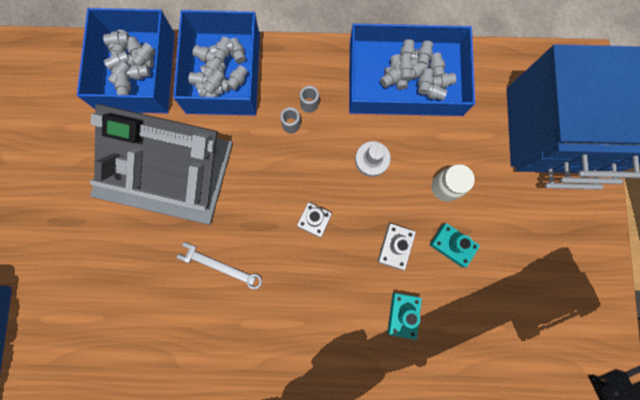

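View pics/scene0.png

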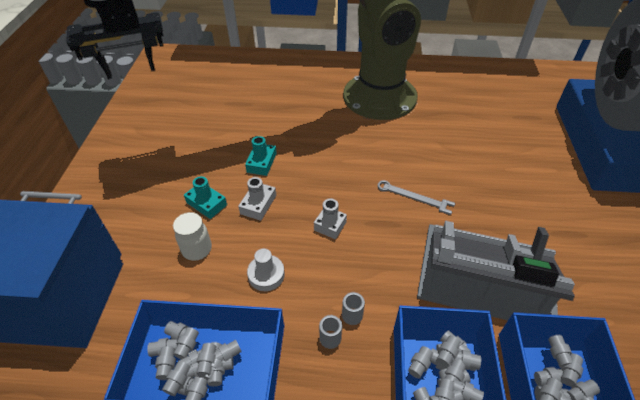

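The top view shows three oblong blocks: aluminium at (397,247), turquoise at (456,243) and turquoise at (406,315). The square block at (314,219) is small_flange, so the plain oblong one at (397,247) is the target. The gauge is at (160,165), with the fixed jaw on the right at (193,187) and the movable jaw and tab on the left at about (130,172). I'll confirm with an enlarged crop.

```bash
python3 - <<'E'
from h import *
im=cv2.imread('pics/top0.png'); s=cv2.imread('pics/scene0.png')
r=lambda a,w,h:cv2.resize(a,(w,h),interpolation=cv2.INTER_CUBIC)
a=r(im[95:230,80:240],640,540)   # x4
b=r(im[210:280,370:410],160,280)
cv2.imwrite('pics/crop1.png',np.hstack([a,np.vstack([b,np.zeros((260,160,3),np.uint8)])]))
a=r(s[210:320,410:590],720,440); cv2.imwrite('pics/crop2.png',a)
E
```

```text
(no output)
```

View pics/crop1.png

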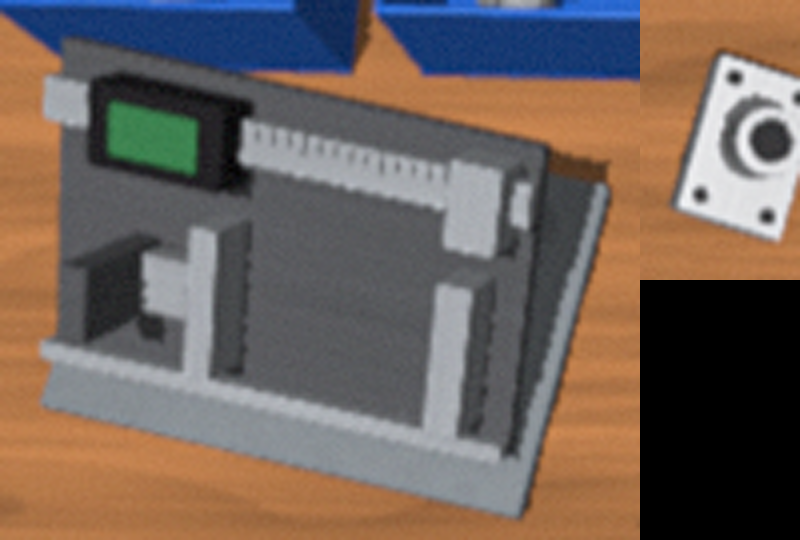

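View pics/crop2.png

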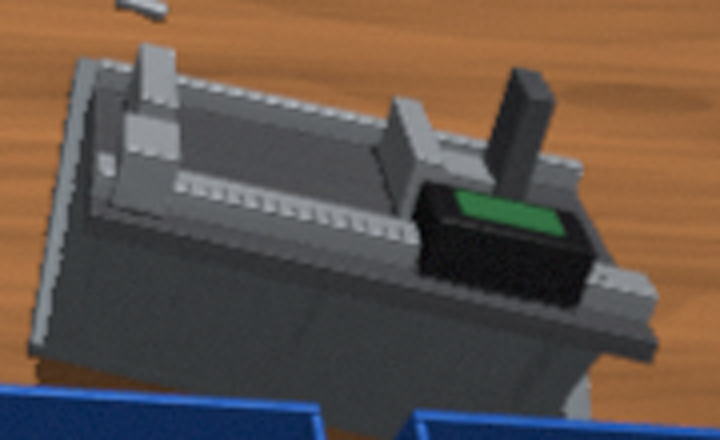

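The crops confirm it. The block at (397,247) is a plain aluminium oblong with four holes and a neck. In the top crop the fixed jaw's top is the strip (438,280)–(424,432), and the movable jaw's strip is (190–220, 225–375) with the tab to its left at about (110,265). Next I cast rays.

```bash
cat > m.py <<'E'
from h import *
c=cam('top'); s=cam('scene')
T=lambda u,v,z:onz(c,u/4+80-.375,v/4+95-.375,z)
S=lambda u,v,z:onz(s,u/4+410-.375,v/4+210-.375,z)
bz=lambda x,z:.058+.5*x+.866*z
L=T(45,343,bz(-.048,.014)),T(505,447,bz(-.048,.014))
for a in L: print('ledge',a.round(4))
d=(L[0]-L[1])[:2]; yaw=np.arctan2(d[1],d[0])-np.pi/2
print('yaw',np.degrees(yaw))
for n,(u,v),x,z in [('fix hi -y',(475,286),.04,.034),('fix hi +y',(439,280),.04,.034),('fix lo +y',(424,432),-.04,.034),('mov hi +y',(191,225),.04,.034),('mov hi -y',(220,229),.04,.034),('mov lo +y',(184,376),-.04,.034),('mov lo -y',(210,381),-.04,.034),('blk lo +y',(444,246),.058,.033),('blk lo -y',(496,258),.058,.033)]:
    print(n,T(u,v,bz(x,z)).round(4))
for n,(u,v),x,z in [('S fix lo -y',(143,45),-.04,.034),('S fix lo +y',(172,48),-.04,.034),('S fix hi -y?',(140,102),.04,.034),('S fix hi +y',(179,106),.04,.034),('S mov lo -y',(393,98),-.04,.034),('S mov hi +y',(440,157),.04,.034)]:
    print(n,S(u,v,bz(x,z)).round(4))
hsv=cv2.cvtColor(c['image'],cv2.COLOR_BGR2HSV)
m=((hsv[...,1]<40)&(hsv[...,2]>110)).astype(np.uint8)
m[:205]=0;m[280:]=0;m[:,:370]=0;m[:,425:]=0
m=cv2.morphologyEx(m,cv2.MORPH_CLOSE,np.ones((9,9)))
k=max(cv2.findContours(m,0,2)[0],key=cv2.contourArea)
b=cv2.boxPoints(cv2.minAreaRect(k)); print(b)
P=np.array([onz(c,*p,.03)[:2] for p in b]);print(P.round(4),P.mean(0),[np.linalg.norm(P[i]-P[i-1]) for i in range(4)])
e=P-np.roll(P,1,0); l=max(e,key=np.linalg.norm); print('flange long dir',np.degrees(np.arctan2(l[1],l[0])))
E
python3 m.py
```

```text
ledge [0.5722 0.3527 0.0461]
ledge [0.5227 0.108  0.0461]
yaw -11.429818511846062
fix hi -y [0.5931 0.1122 0.1074]
fix hi +y [0.5957 0.13   0.1074]
fix lo +y [0.5264 0.1441 0.0674]
mov hi +y [0.6207 0.2542 0.1074]
mov hi -y [0.619  0.2397 0.1074]
mov lo +y [0.5524 0.2685 0.0674]
mov lo -y [0.5501 0.255  0.0674]
blk lo +y [0.6108 0.1264 0.1156]
blk lo -y [0.6053 0.1007 0.1156]
S fix lo -y [0.5235 0.1302 0.0674]
S fix lo +y [0.5244 0.1454 0.0674]
S fix hi -y? [0.592  0.1137 0.1074]
S fix hi +y [0.5931 0.1325 0.1074]
S mov lo -y [0.5496 0.2563 0.0674]
S mov hi +y [0.6148 0.2539 0.1074]
[[377.64966 262.19107]
 [389.32166 222.50635]
 [415.90448 230.32483]
 [404.23248 270.00955]]
[[ 0.4168 -0.2504]
 [ 0.4998 -0.2752]
 [ 0.4846 -0.3307]
 [ 0.4021 -0.3051]] [ 0.45083426 -0.2903693 ] [np.float64(0.05662688371158452), np.float64(0.08663172605548004), np.float64(0.05750107948944719), np.float64(0.08638788395661663)]
flange long dir -16.613783696428246
```

```bash
cat >> h.py <<'E'
O=np.array([.589,.1935,.058]); YAW=-11.45
RB=(Ro.from_euler('z',YAW,degrees=True)*Ro.from_euler('y',-30,degrees=True)).as_matrix()
GD=.1635
def bed(p): return O+RB@np.array(p)
def tool_bed(a=0): # tool z=-bed z, tool y=bed y turned by a deg about bed z
    return Ro.from_matrix(RB)*Ro.from_euler('z',a,degrees=True)*Ro.from_euler('y',180,degrees=True)
def now():
    o=env.get_obs(); return np.array(o['tool_pos']),Ro.from_euler('xyz',o['tool_rot'],degrees=True),o
def plan(g,R):  # g grasp-point goal, R goal orientation
    p,r,o=now(); t=np.array(g)-R.as_matrix()[:,2]*GD
    rv=(r.inv()*R).as_rotvec()
    print('rotvec',rv.round(4),'shift in present axes',(r.inv().apply(t-p)).round(4),'after turning',(R.inv().apply(t-p)).round(4),'t',t.round(4),'q',np.round(o['qpos'],1),'time',round(o['time_s'],2))
def where(): # grasp point in bed frame
    p,r,o=now(); q=p+r.as_matrix()[:,2]*GD; print('grasp in bed',(RB.T@(q-O)).round(4),'err rot to bed deg',np.degrees((tool_bed().inv()*r).as_rotvec()).round(2),'F bed',(RB.T@o['force']).round(2),'w',round(o['grip_width'],4),'gf',round(o['grasp_force'],1))
E
python3 -c "
from h import *
plan([.4508,-.2904,.2],Ro.from_euler('xyz',[180,0,73.4],degrees=True))
s=cv2.imread('pics/scene0.png')"
```

```text
rotvec [-1.100e-03 -4.000e-04 -8.712e-01] shift in present axes [ 0.2978 -0.2038  0.0408] after turning [0.3478 0.0966 0.0406] t [ 0.4508 -0.2904  0.3635] q [67.3 18.4 -4.  83.1  1.3 78.5 -3.3] time 0.2
```

Emit:
send_rows(xyz=[[0,0,0],[0,0,0],[0,0,0],[0,0,0],[0,0,0],[0,0,0],[0.02,0.006,0],[0.035,0.01,0],[0.035,0.01,0],[0.035,0.01,0],[0.035,0.01,0],[0.035,0.01,0],[0.035,0.01,0],[0.035,0.01,0],[0.035,0.01,0],[0.03,0.008,0],[0.018,0.003,0],[0,0,0]], rotation=[[0,0,-0.145],[0,0,-0.145],[0,0,-0.145],[0,0,-0.145],[0,0,-0.145],[0,0,-0.145],[0,0,0],[0,0,0],[0,0,0],[0,0,0],[0,0,0],[0,0,0],[0,0,0],[0,0,0],[0,0,0],[0,0,0],[0,0,0],[0,0,0]], jaw=[1,1,1,1,1,1,1,1,1,1,1,1,1,1,1,1,1,1], newtons=30)

```text
time_s: 2.0
tool_pos: [0.4535, -0.2863, 0.4049]
tool_rot: [180.0, -0.1, 73.6]
force: [-0.2, -0.7, 0.3]
grip_width: 0.0872
grasp_force: 0.0
```

```bash
python3 -c "
from h import *
plan([.4508,-.2904,.06],Ro.from_euler('xyz',[180,0,73.4],degrees=True))
c=cam('wrist','w1.png');print(c['fx'],c['cx'],c['cy'],-c['R'].T@c['t'],c['R'][2])"
```

```text
rotvec [ 0.0004 -0.0012  0.0037] shift in present axes [-0.0049 -0.0015  0.1814] after turning [-0.0047 -0.0014  0.1814] t [ 0.4508 -0.2904  0.2235] q [ 52.4   5.8 -24.5  98.6   2.4  76.1  11.1] time 2.0
309.70691628693146 314.0180385723626 199.8833047363513 [ 0.47156578 -0.22048604  0.38556523] [-0.07050085 -0.23894629 -0.96847008]
```

View pics/w1.png

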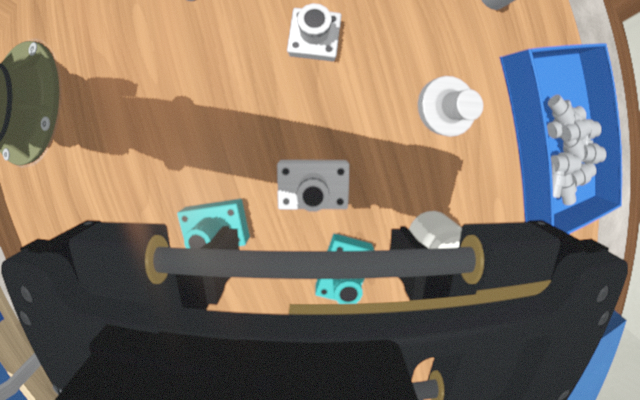

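The wrist view shows the target block in the arm's shadow. Its neck mouth is at (314,195) and its plate spans about (277–349, 160–209), square to the tool. I cross-check the position with these pixels.

```bash
python3 -c "
from h import *
c=cam('wrist')
print(onz(c,313.5,190,.078,True))
P=[onz(c,u,v,.03,True)[:2] for u,v in [(277.5,160.5),(349,160.5),(348,209.5),(277.5,209.5)]]
print(np.array(P),np.mean(P,0))"
```

```text
[ 0.45015592 -0.28911396  0.078     ]
[[ 0.41699261 -0.25388292]
 [ 0.49639646 -0.27748147]
 [ 0.47983557 -0.33415064]
 [ 0.39869704 -0.31007258]] [ 0.44798042 -0.2938969 ]
```

Emit:
send_rows(xyz=[[-0.005,-0.0015,0.02],[0,0,0.035],[0,0,0.035],[0,0,0.035],[0,0,0.025],[0,0,0.02],[0,0,0.011],[0,0,0],[0,0,0],[0,0,0],[0,0,0],[0,0,0],[0,0,0],[0,0,0],[0,0,0]], rotation=[[0,0,0.0035],[0,0,0],[0,0,0],[0,0,0],[0,0,0],[0,0,0],[0,0,0],[0,0,0],[0,0,0],[0,0,0],[0,0,0],[0,0,0],[0,0,0],[0,0,0],[0,0,0]], jaw=[1,1,1,1,1,1,1,1,0,0,0,0,0,0,0], newtons=35)

```text
time_s: 3.6
tool_pos: [0.4489, -0.295, 0.2238]
tool_rot: [180.0, 0.0, 73.1]
force: [0.2, -0.3, -0.0]
grip_width: 0.0389
grasp_force: 0.0
```

Emit:
send_rows(xyz=[[0.004,0,0],[0,0,0],[0,0,0],[0,0,0],[0,0,0],[0,0,0],[0,0,0],[0,0,0]], rotation=[[0,0,0],[0,0,0],[0,0,0],[0,0,0],[0,0,0],[0,0,0],[0,0,0],[0,0,0]], jaw=[0.5,0.5,0,0,0,0,0,0], newtons=35)

```text
time_s: 4.4
tool_pos: [0.4502, -0.2912, 0.2238]
tool_rot: [180.0, 0.0, 73.1]
force: [1.8, -0.5, -0.7]
grip_width: 0.0335
grasp_force: 35.0
```

```bash
python3 -c "
from h import *
plan(bed([-.015,-.012,.22]),tool_bed())
plan(bed([-.015,-.012,.22]),tool_bed(180))"
```

```text
rotvec [-0.4345 -0.3951 -1.6234] shift in present axes [ 0.4728 -0.2104 -0.159 ] after turning [ 0.0634  0.4906 -0.22  ] t [0.386  0.2224 0.3826] q [ 51.1  15.8 -23.6 109.9   7.5  55.8   7.2] time 4.4
rotvec [-0.3852  0.4237  1.4398] shift in present axes [ 0.4728 -0.2104 -0.159 ] after turning [-0.0634 -0.4906 -0.22  ] t [0.386  0.2224 0.3826] q [ 51.1  15.8 -23.6 109.9   7.5  55.8   7.2] time 4.4
```

Emit:
send_rows(xyz=[[0,0,-0.01],[0,0,-0.03],[0,0,-0.04],[0,0,-0.04],[0,0,-0.03],[0,0,-0.01],[0,0,0],[0,0,0],[0,0,0],[0,0,0],[0,0,0],[0,0,0],[0,0,0],[0,0,0],[0,0,0],[0,0,0],[0,0,0],[0,0,0],[0,0,0],[0,0,0]], rotation=[[0,0,0],[0,0,0],[0,0,0],[0,0,0],[0,0,0],[0,0,0],[-0.036,-0.033,-0.135],[-0.036,-0.033,-0.135],[-0.036,-0.033,-0.135],[-0.036,-0.033,-0.135],[-0.036,-0.033,-0.135],[-0.036,-0.033,-0.135],[-0.036,-0.033,-0.135],[-0.036,-0.033,-0.135],[-0.036,-0.033,-0.135],[-0.036,-0.033,-0.135],[-0.036,-0.033,-0.135],[-0.036,-0.033,-0.135],[0,0,0],[0,0,0]], jaw=[0,0,0,0,0,0,0,0,0,0,0,0,0,0,0,0,0,0,0,0])

```text
time_s: 6.4
tool_pos: [0.4492, -0.2908, 0.3819]
tool_rot: [179.9, 29.6, 168.1]
force: [0.3, -0.0, -5.2]
grip_width: 0.0333
grasp_force: 35.0
```

```bash
python3 -c "
from h import *
plan(bed([-.015,-.012,.22]),tool_bed());where()"
```

```text
rotvec [-0.0021 -0.0063 -0.0074] shift in present axes [ 0.1456  0.4892 -0.0827] after turning [ 0.1415  0.4904 -0.0826] t [0.386  0.2224 0.3826] q [ 55.8  -3.6 -21.1 113.  -17.9  44.  122.6] time 6.4
grasp in bed [ 0.1255 -0.5028  0.1374] err rot to bed deg [0.12 0.36 0.42] F bed [-2.34  0.03 -4.6 ] w 0.0333 gf 35.0
```

Emit:
send_rows(xyz=[[0.005,0.017,-0.003],[0.01,0.035,-0.006],[0.01,0.035,-0.006],[0.01,0.035,-0.006],[0.01,0.035,-0.006],[0.01,0.035,-0.006],[0.01,0.035,-0.006],[0.01,0.035,-0.006],[0.01,0.035,-0.006],[0.01,0.035,-0.006],[0.01,0.035,-0.006],[0.01,0.035,-0.006],[0.01,0.035,-0.006],[0.01,0.035,-0.006],[0.01,0.015,-0.003],[0,0,0],[0,0,0]], rotation=[[-0.002,-0.006,-0.007],[0,0,0],[0,0,0],[0,0,0],[0,0,0],[0,0,0],[0,0,0],[0,0,0],[0,0,0],[0,0,0],[0,0,0],[0,0,0],[0,0,0],[0,0,0],[0,0,0],[0,0,0],[0,0,0]], jaw=[0,0,0,0,0,0,0,0,0,0,0,0,0,0,0,0,0])

```text
time_s: 8.1
tool_pos: [0.4115, 0.1809, 0.3768]
tool_rot: [-179.6, 29.1, 168.8]
force: [0.5, -0.6, -5.0]
grip_width: 0.033
grasp_force: 35.0
```

```bash
python3 -c "
from h import *
plan(bed([-.015,-.012,.10]),tool_bed());where()
c=cam('wrist','w2.png')
for n,x in [('fix lo',[-.04,-.06,.034]),('fix hi',[.04,-.06,.034]),('mov lo',[-.04,.052,.034]),('mov hi',[.04,.052,.034])]:
  p=c['R']@bed(x)+c['t'];th=np.arctan2(np.hypot(p[0],p[1]),p[2]);k=c['fx']*th/np.hypot(p[0],p[1]);print(n,p[0]*k+c['cx'],p[1]*k+c['cy'])
"
```

```text
rotvec [-0.0056 -0.0158  0.0033] shift in present axes [0.0242 0.0362 0.0985] after turning [0.0259 0.0356 0.0983] t [0.4448 0.2105 0.2787] q [ -2.9 -13.7 -28.3 121.1  17.2  50.8  38.4] time 8.1
grasp in bed [ 0.0083 -0.0485  0.1984] err rot to bed deg [ 0.32  0.9  -0.19] F bed [-1.93 -0.51 -4.65] w 0.033 gf 35.0
fix lo 303.32971746077715 144.8135401320534
fix hi 303.603284097925 221.6109321138087
mov lo 412.3488332391707 147.03692128484622
mov hi 407.52441225332745 221.45311716573858
```

View pics/w2.png

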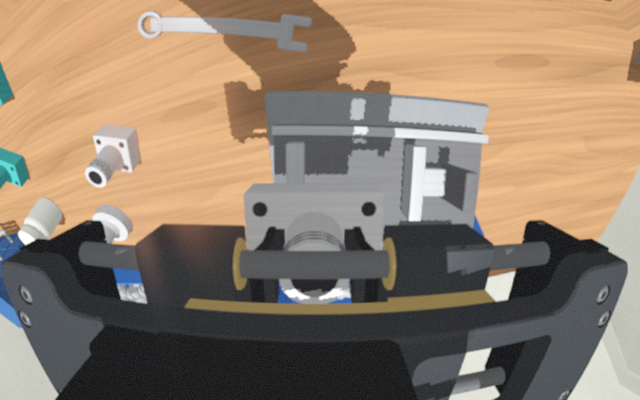

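Emit:
send_rows(xyz=[[0.004,0.006,0.01],[0.004,0.006,0.02],[0.004,0.006,0.02],[0.004,0.006,0.02],[0.004,0.006,0.015],[0.004,0.005,0.01],[0.002,0,0.003],[0,0,0],[0,0,0]], rotation=[[-0.006,-0.016,0.003],[0,0,0],[0,0,0],[0,0,0],[0,0,0],[0,0,0],[0,0,0],[0,0,0],[0,0,0]], jaw=[0,0,0,0,0,0,0,0,0])

```text
time_s: 9.05
tool_pos: [0.4449, 0.2093, 0.28]
tool_rot: [180.0, 30.1, 168.5]
force: [0.3, 0.5, -4.3]
grip_width: 0.0332
grasp_force: 35.0
```

```bash
python3 -c "
from h import *
plan(bed([-.018,-.012,.0605]),tool_bed());where()"
```

```text
rotvec [ 0.0008  0.0019 -0.0001] shift in present axes [0.004  0.0011 0.0404] after turning [0.004  0.0012 0.0404] t [0.4616 0.2071 0.243 ] q [ -1.7  -0.6 -34.2 123.1  33.6  41.1  20.1] time 9.05
grasp in bed [-0.0137 -0.013   0.1009] err rot to bed deg [-0.05 -0.11  0.  ] F bed [-1.99  0.53 -3.76] w 0.0332 gf 35.0
```

Emit:
send_rows(xyz=[[0.002,0.001,0.008],[0.002,0,0.01],[0,0,0.008],[0,0,0.005],[0,0,0.003],[0,0,0.002],[0,0,0.001],[0,0,0.001],[0,0,0.001],[0,0,0]], rotation=[[0,0,0],[0,0,0],[0,0,0],[0,0,0],[0,0,0],[0,0,0],[0,0,0],[0,0,0],[0,0,0],[0,0,0]], jaw=[0,0,0,0,0,0,0,0,0,0])

```text
time_s: 10.05
tool_pos: [0.4605, 0.2077, 0.2437]
tool_rot: [180.0, 30.1, 168.6]
force: [0.4, -0.2, -5.8]
grip_width: 0.033
grasp_force: 35.0
```

```bash
python3 -c "
from h import *
where()"
```

```text
grasp in bed [-0.0184 -0.0113  0.0617] err rot to bed deg [-0.07 -0.07 -0.09] F bed [-2.52 -0.08 -5.19] w 0.033 gf 35.0
```

Emit:
send_rows(xyz=[[0,0,0.0007],[0,0,0.0007],[0,0,0]], rotation=[[0,0,0],[0,0,0],[0,0,0]], jaw=[0,0,0])

```text
time_s: 10.35
tool_pos: [0.461, 0.2079, 0.2428]
tool_rot: [180.0, 30.1, 168.7]
force: [-2.8, 0.5, -0.9]
grip_width: 0.0331
grasp_force: 35.0
```

```bash
python3 -c "
from h import *
where()"
```

```text
grasp in bed [-0.0185 -0.0111  0.0607] err rot to bed deg [-0.07 -0.08 -0.1 ] F bed [-2.93 -0.06  0.69] w 0.0331 gf 35.0
```

Emit:
send_rows(xyz=[[0,0,0],[0,0,0],[0,0,0],[0,0,0],[0,0,-0.01],[0,0,-0.02],[0,0,-0.02],[-0.002,0.01,-0.01],[-0.004,0.025,0],[-0.004,0.03,0],[-0.004,0.03,0],[-0.004,0.02,0],[0,0,0],[0,0,0]], rotation=[[0,0,0],[0,0,0],[0,0,0],[0,0,0],[0,0,0],[0,0,0],[0,0,0],[0,0,0],[0,0,0],[0,0,0],[0,0,0],[0,0,0],[0,0,0],[0,0,0]], jaw=[0.75,0.75,0.75,0.75,0.75,0.75,0.75,0.75,0.75,0.75,0.75,0.75,0.75,0.75])

```text
time_s: 11.75
tool_pos: [0.4696, 0.3234, 0.3029]
tool_rot: [-180.0, 30.0, 168.7]
force: [0.2, -0.5, -0.4]
grip_width: 0.0654
grasp_force: 0.0
```

```bash
python3 -c "
from h import *
where();c=cam('scene','s2.png');t=cam('top')
r=lambda a:cv2.resize(a,None,fx=3,fy=3,interpolation=cv2.INTER_CUBIC)
cv2.imwrite('pics/c2.png',np.vstack([r(c['image'][200:310,400:600]),r(t['image'][110:200,80:280])]))
plan(bed([0,.104,.06]),tool_bed())"
```

```text
grasp in bed [-0.0012  0.1038  0.12  ] err rot to bed deg [-0.06 -0.01 -0.11] F bed [ 0.08 -0.4  -0.5 ] w 0.0654 gf 0.0
rotvec [-0.0005  0.0008  0.001 ] shift in present axes [-0.0009  0.0017  0.0599] after turning [-0.001   0.0016  0.0599] t [0.5001 0.3176 0.2516] q [ -8.7  10.4 -39.2 110.5  41.8  52.    8.4] time 11.85
```

View pics/c2.png

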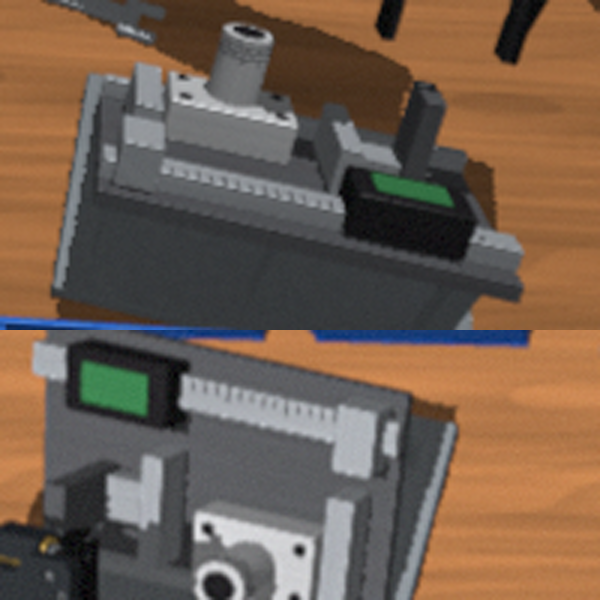

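The crop shows the block lying flat, lengthwise between the jaws, with its neck at (245,55) in the crop. The fingers are clear of it, and the tab's top is at (430,95). I go down and pinch the tab.

Emit:
send_rows(xyz=[[-0.001,0.001,0.015],[0,0,0.02],[0,0,0.015],[0,0,0.007],[0,0,0.003],[0,0,0],[0,0,0],[0,0,0],[0,0,0],[0,0,0],[0,0,0],[0,0,0]], rotation=[[0,0,0.001],[0,0,0],[0,0,0],[0,0,0],[0,0,0],[0,0,0],[0,0,0],[0,0,0],[0,0,0],[0,0,0],[0,0,0],[0,0,0]], jaw=[0.75,0.75,0.75,0.75,0.75,0.6,0.4,0.2,0.1,0,0,0], newtons=30)

```text
time_s: 13.05
tool_pos: [0.5001, 0.3181, 0.2521]
tool_rot: [179.9, 30.1, 168.6]
force: [-0.3, -0.8, -0.5]
grip_width: 0.017
grasp_force: 0.0
```

```bash
python3 -c "
from h import *
where()"
```

```text
grasp in bed [0.0004 0.1047 0.0605] err rot to bed deg [-0.08 -0.07 -0.03] F bed [-0.38 -0.8  -0.35] w 0.017 gf 0.0
```

Emit:
send_rows(xyz=[[0,0,0],[0,0,0],[0,0,0],[0,-0.003,0],[0,-0.005,0],[0,-0.005,0],[0,-0.005,0],[0,-0.003,0],[0,0,0]], rotation=[[0,0,0],[0,0,0],[0,0,0],[0,0,0],[0,0,0],[0,0,0],[0,0,0],[0,0,0],[0,0,0]], jaw=[0,0,0,0,0,0,0,0,0])

```text
time_s: 13.95
tool_pos: [0.4957, 0.2969, 0.2521]
tool_rot: [180.0, 30.1, 168.6]
force: [-0.7, 0.4, 0.5]
grip_width: 0.0137
grasp_force: 30.0
```

```bash
python3 -c "
from h import *
where()"
```

```text
grasp in bed [0.0003 0.0828 0.0605] err rot to bed deg [-0.01 -0.06 -0.01] F bed [-0.47  0.29  0.82] w 0.0137 gf 30.0
```

Emit:
send_rows(xyz=[[0,-0.002,0],[0,-0.002,0],[0,-0.001,0],[0,-0.001,0],[0,0,0]], rotation=[[0,0,0],[0,0,0],[0,0,0],[0,0,0],[0,0,0]], jaw=[0,0,0,0,0])

```text
time_s: 14.45
tool_pos: [0.4948, 0.2927, 0.2521]
tool_rot: [179.8, 30.1, 168.6]
force: [3.9, 5.1, -3.5]
grip_width: 0.014
grasp_force: 30.0
```

```bash
python3 -c "
from h import *
where()"
```

```text
grasp in bed [0.0002 0.0793 0.0606] err rot to bed deg [-0.27 -0.07 -0.06] F bed [ 0.66  5.79 -4.45] w 0.014 gf 30.0
```

Emit:
send_rows(xyz=[[0,-0.001,0],[0,-0.001,0],[0,-0.001,0],[0,0,0],[0,0,0]], rotation=[[0,0,0],[0,0,0],[0,0,0],[0,0,0],[0,0,0]], jaw=[0,0,0,0,0])

```text
time_s: 14.95
tool_pos: [0.4942, 0.2899, 0.2521]
tool_rot: [179.8, 30.1, 168.6]
force: [3.7, 6.2, -4.2]
grip_width: 0.0134
grasp_force: 30.0
```

```bash
python3 -c "
from h import *
where()"
```

```text
grasp in bed [0.0002 0.0764 0.0606] err rot to bed deg [-0.28 -0.07 -0.07] F bed [-0.05  6.85 -4.82] w 0.0134 gf 30.0
```

Emit:
send_rows(xyz=[[0,-0.001,0],[0,-0.001,0],[0,-0.001,0],[0,0,0],[0,0,0]], rotation=[[0,0,0],[0,0,0],[0,0,0],[0,0,0],[0,0,0]], jaw=[0,0,0,0,0])

```text
time_s: 15.45
tool_pos: [0.4939, 0.2885, 0.2521]
tool_rot: [179.5, 30.1, 168.7]
force: [9.9, 10.8, -9.6]
grip_width: 0.0137
grasp_force: 30.1
```

```bash
python3 -c "
from h import *
where()"
```

```text
grasp in bed [0.0002 0.0759 0.0606] err rot to bed deg [-0.57 -0.08 -0.12] F bed [  1.77  12.54 -12.08] w 0.0137 gf 30.1
```

Emit:
send_rows(xyz=[[0,-0.001,0],[0,0,0],[0,0,0],[0,0,0],[0,0,0],[0,0,0],[0,0,0],[0,0,0]], rotation=[[0,0,0],[0,0,0],[0,0,0],[0,0,0],[0,0,0],[0,0,0],[0,0,0],[0,0,0]], jaw=[0,0,0,0,0,0,0,0])

```text
time_s: 16.25
tool_pos: [0.4938, 0.2882, 0.2522]
tool_rot: [179.4, 30.1, 168.7]
force: [12.0, 12.5, -11.6]
grip_width: 0.0139
grasp_force: 30.2
```

```bash
python3 - <<'E'
from h import *
where();c=cam('scene');t=cam('top')
r=lambda a:cv2.resize(a,None,fx=3,fy=3,interpolation=cv2.INTER_CUBIC)
cv2.imwrite('pics/c3.png',np.vstack([r(c['image'][200:300,400:600]),r(t['image'][110:200,80:280])]))
E
```

```text
grasp in bed [0.0003 0.0758 0.0607] err rot to bed deg [-0.69 -0.08 -0.13] F bed [  2.25  14.62 -14.68] w 0.0139 gf 30.2
```

View pics/c3.png

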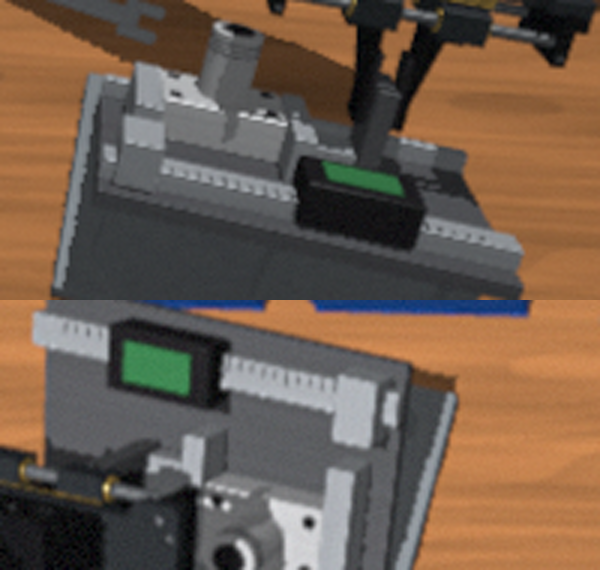

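The picture shows the block seated flat against both jaws, with the fingers only on the tab. The first press is done at about 11 N for 0.9 s. Next I open the jaw and release the tab.

Emit:
send_rows(xyz=[[0,0.003,0],[0,0.004,0],[0,0.005,0],[0,0.006,0],[0,0.006,0],[0,0.006,0],[0,0.003,0],[0,0,0],[0,0,0],[0,0,0],[0,0,0],[0,0,-0.01],[0,0,-0.02],[0,0,-0.02],[0,0,-0.01],[0,0,0]], rotation=[[0,0,0],[0,0,0],[0,0,0],[0,0,0],[0,0,0],[0,0,0],[0,0,0],[0,0,0],[0,0,0],[0,0,0],[0,0,0],[0,0,0],[0,0,0],[0,0,0],[0,0,0],[0,0,0]], jaw=[0,0,0,0,0,0,0,0,0.7,0.7,0.7,0.7,0.7,0.7,0.7,0.7])

```text
time_s: 17.95
tool_pos: [0.4701, 0.3239, 0.3059]
tool_rot: [179.8, 30.2, 168.6]
force: [-0.8, -0.1, -0.3]
grip_width: 0.0598
grasp_force: 0.0
```

```bash
python3 - <<'E'
from h import *
where();plan(bed([-.0185,-.018,.12]),tool_bed());t=cam('top')
# neck mouth seen from above: dark blob inside bright plate near expected position
for x in(-.0185,-.022): print(proj(t,bed([x,-.018,.078])))
cv2.imwrite('pics/c4.png',cv2.resize(t['image'][130:230,100:260],None,fx=4,fy=4,interpolation=cv2.INTER_CUBIC))
E
```

```text
grasp in bed [0.0013 0.1049 0.1224] err rot to bed deg [-0.22 -0.22 -0.03] F bed [-0.78 -0.29  0.12] w 0.0598 gf 0.0
rotvec [0.0039 0.0039 0.0006] shift in present axes [ 0.0192 -0.1222  0.0019] after turning [ 0.0191 -0.1222  0.0024] t [0.4308 0.2072 0.2943] q [ -8.5  10.3 -39.5 110.3  41.8  52.1   8.4] time 17.95
[156.11183995 195.43026527]
[155.9992157  197.10791247]
```

View pics/c4.png

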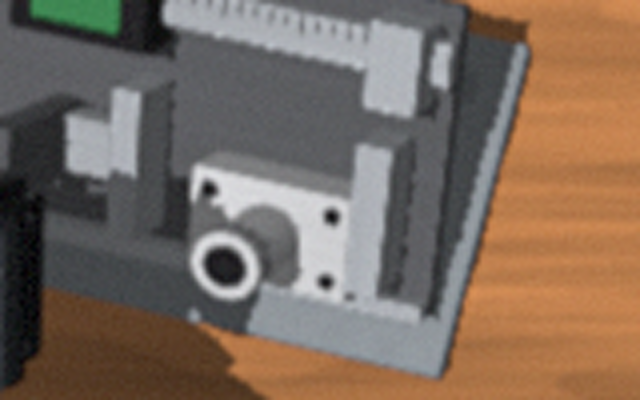

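The neck mouth is at crop (226,265), i.e. (156.1,195.9) in the full picture, which matches the expected place. The jaw is open and the block is still flat. Now I regrip the neck.

Emit:
send_rows(xyz=[[0.002,-0.012,0],[0.004,-0.025,0],[0.005,-0.03,0],[0.005,-0.03,0],[0.003,-0.02,0],[0,-0.005,0.002],[0,0,0.005],[0,0,0.015],[0,0,0.02],[0,0,0.012],[0,0,0.006],[0,0,0.002],[0,0,0],[0,0,0],[0,0,0],[0,0,0],[0,0,0],[0,0,0]], rotation=[[0.004,0.004,0],[0,0,0],[0,0,0],[0,0,0],[0,0,0],[0,0,0],[0,0,0],[0,0,0],[0,0,0],[0,0,0],[0,0,0],[0,0,0],[0,0,0],[0,0,0],[0,0,0],[0,0,0],[0,0,0],[0,0,0]], jaw=[0.7,0.7,0.7,0.7,0.7,0.7,0.7,0.7,0.7,0.7,0.7,0.7,0.7,0.5,0,0,0,0], newtons=30)

```text
time_s: 19.8
tool_pos: [0.4603, 0.2013, 0.2414]
tool_rot: [-180.0, 29.9, 168.6]
force: [1.7, 2.2, -0.8]
grip_width: 0.0331
grasp_force: 30.0
```

```bash
python3 - <<'E'
from h import *
where();plan(bed([-.004,-.022,.12]),tool_bed(-90));plan(bed([-.004,-.022,.12]),tool_bed(90))
E
```

```text
grasp in bed [-0.0192 -0.0179  0.0592] err rot to bed deg [ 0.01  0.11 -0.06] F bed [ 0.63  2.5  -1.32] w 0.0331 gf 30.0
rotvec [-1.6000e-03 -1.4000e-03  1.5718e+00] shift in present axes [-0.0148 -0.0042 -0.0608] after turning [-0.0041  0.0149 -0.0608] t [0.4423 0.2008 0.3015] q [  0.5   4.6 -35.4 123.8  40.8  37.8  14.6] time 19.8
rotvec [ 1.4000e-03 -1.6000e-03 -1.5698e+00] shift in present axes [-0.0148 -0.0042 -0.0608] after turning [ 0.0041 -0.0149 -0.0608] t [0.4423 0.2008 0.3015] q [  0.5   4.6 -35.4 123.8  40.8  37.8  14.6] time 19.8
```

Emit:
send_rows(xyz=[[0,0,-0.005],[0,0,-0.015],[0,0,-0.02],[0,0,-0.01],[0,0,0],[0,0,0],[0,0,0],[0,0,0],[0,0,0],[0,0,0],[0,0,0],[0,0,0],[0,0,0],[0,0,0],[0,0,0],[0,0,0],[-0.004,0.015,0],[0,0,0],[0,0,0]], rotation=[[0,0,0],[0,0,0],[0,0,0],[0,0,0],[0,0,0.07],[0,0,0.14],[0,0,0.14],[0,0,0.14],[0,0,0.14],[0,0,0.14],[0,0,0.14],[0,0,0.14],[0,0,0.14],[0,0,0.14],[0,0,0.14],[0,0,0.102],[0,0,0],[0,0,0],[0,0,0]], jaw=[0,0,0,0,0,0,0,0,0,0,0,0,0,0,0,0,0,0,0])

```text
time_s: 21.7
tool_pos: [0.4471, 0.1984, 0.2907]
tool_rot: [150.3, 0.2, 78.4]
force: [0.0, -0.4, -5.3]
grip_width: 0.0334
grasp_force: 30.3
```

```bash
python3 - <<'E'
from h import *
where();plan(bed([-.004,-.022,.0597]),tool_bed(-90))
E
```

```text
grasp in bed [-0.0058 -0.0241  0.1081] err rot to bed deg [4.400e-01 4.000e-02 9.008e+01] F bed [-2.59 -0.36 -4.65] w 0.0334 gf 30.3
rotvec [-0.0053  0.0045 -0.0014] shift in present axes [0.0016 0.0012 0.0484] after turning [0.0014 0.0009 0.0484] t [0.4719 0.1948 0.2493] q [  4.1  -2.  -38.1 122.6  30.5  41.7 -65.8] time 21.7
```

Emit:
send_rows(xyz=[[0.0015,0.001,0.006],[0,0,0.012],[0,0,0.012],[0,0,0.007],[0,0,0.004],[0,0,0.002],[0,0,0.001],[0,0,0.001],[0,0,0.001],[0,0,0],[0,0,0]], rotation=[[-0.005,0.0045,-0.001],[0,0,0],[0,0,0],[0,0,0],[0,0,0],[0,0,0],[0,0,0],[0,0,0],[0,0,0],[0,0,0],[0,0,0]], jaw=[0,0,0,0,0,0,0,0,0,0,0])

```text
time_s: 22.8
tool_pos: [0.4716, 0.1958, 0.2527]
tool_rot: [149.9, -0.1, 78.6]
force: [0.2, 0.4, -5.2]
grip_width: 0.0338
grasp_force: 30.3
```

```bash
python3 - <<'E'
from h import *
where();plan(bed([-.004,-.022,.0597]),tool_bed(-90))
E
```

```text
grasp in bed [-0.0023 -0.0208  0.0629] err rot to bed deg [-1.900e-01 -2.000e-02  8.999e+01] F bed [-2.51  0.38 -4.61] w 0.0338 gf 30.3
rotvec [ 0.0024 -0.0019  0.0003] shift in present axes [-0.0009 -0.0013  0.0032] after turning [-0.0009 -0.0013  0.0032] t [0.4719 0.1948 0.2493] q [  3.9   4.5 -37.5 122.5  39.7  38.1 -72.8] time 22.8
```

Emit:
send_rows(xyz=[[0,0,0.001],[0,0,0.001],[0,0,0.0008],[0,0,0.0004],[0,0,0]], rotation=[[0.0024,-0.0019,0],[0,0,0],[0,0,0],[0,0,0],[0,0,0]], jaw=[0,0,0,0,0])

```text
time_s: 23.3
tool_pos: [0.4731, 0.1954, 0.2497]
tool_rot: [150.0, 0.0, 78.6]
force: [0.5, 0.1, -4.8]
grip_width: 0.0334
grasp_force: 30.3
```

```bash
python3 - <<'E'
from h import *
where()
E
```

```text
grasp in bed [-0.0028 -0.0212  0.0595] err rot to bed deg [2.000e-02 0.000e+00 8.998e+01] F bed [-2.03  0.16 -4.38] w 0.0334 gf 30.3
```

Emit:
send_rows(xyz=[[0,0,0.0006],[0,0,0.0006],[0,0,0]], rotation=[[0,0,0],[0,0,0],[0,0,0]], jaw=[0,0,0])

```text
time_s: 23.6
tool_pos: [0.4734, 0.1954, 0.2495]
tool_rot: [150.0, 0.1, 78.5]
force: [-9.3, -2.2, 6.3]
grip_width: 0.0331
grasp_force: 30.0
```

```bash
python3 - <<'E'
from h import *
where()
E
```

```text
grasp in bed [-0.0027 -0.0214  0.0592] err rot to bed deg [ 7.000e-02 -1.000e-01  8.998e+01] F bed [-4.38 -4.04  9.85] w 0.0331 gf 30.0
```

Emit:
send_rows(xyz=[[0,0,0],[0,0,0],[0,0,0],[0,0,-0.01],[0,0,-0.02],[0,0,-0.02],[0,0,-0.01],[0,0,0],[0,0,0],[0,0,0],[0,0,0],[0,0,0],[0,0,0],[0,0,0],[0,0,0],[0,0,0],[0,0,0],[0,0,0],[0,0,0],[0,0,0]], rotation=[[0,0,0],[0,0,0],[0,0,0],[0,0,0],[0,0,0],[0,0,0],[0,0,0],[0,0,-0.07],[0,0,-0.14],[0,0,-0.14],[0,0,-0.14],[0,0,-0.14],[0,0,-0.14],[0,0,-0.14],[0,0,-0.14],[0,0,-0.14],[0,0,-0.14],[0,0,-0.14],[0,0,-0.1],[0,0,0]], jaw=[0.75,0.75,0.75,0.75,0.75,0.75,0.75,0.75,0.75,0.75,0.75,0.75,0.75,0.75,0.75,0.75,0.75,0.75,0.75,0.75])

```text
time_s: 25.6
tool_pos: [0.4447, 0.2015, 0.3012]
tool_rot: [180.0, 30.0, 168.5]
force: [0.3, 0.3, -0.4]
grip_width: 0.0651
grasp_force: 0.0
```

```bash
python3 - <<'E'
from h import *
where();plan(bed([0,.105,.12]),tool_bed())
c=cam('scene');t=cam('top')
r=lambda a:cv2.resize(a,None,fx=3,fy=3,interpolation=cv2.INTER_CUBIC)
cv2.imwrite('pics/c5.png',np.vstack([r(c['image'][200:300,400:600]),r(t['image'][110:200,80:280])]))
E
```

```text
grasp in bed [-0.0022 -0.0208  0.1186] err rot to bed deg [-0.03 -0.05  0.02] F bed [ 0.06  0.37 -0.46] w 0.0651 gf 0.0
rotvec [ 0.0006  0.0008 -0.0003] shift in present axes [-0.0023  0.1258 -0.0013] after turning [-0.0023  0.1258 -0.0014] t [0.4709 0.3245 0.3035] q [  0.9  -3.1 -35.2 122.3  29.4  42.4  25.1] time 25.6
```

View pics/c5.png

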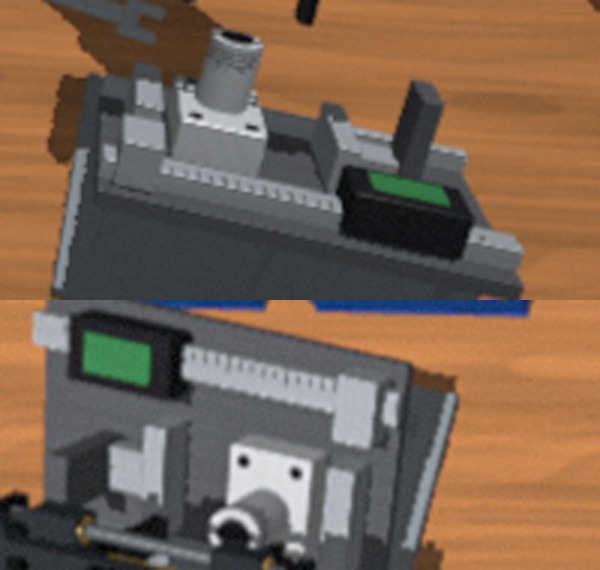

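The block lies flat after the quarter turn, with its neck at crop (237,40) and its short width between the jaws near the fixed one. The tab is at (425,90). I go to the tab.

Emit:
send_rows(xyz=[[-0.002,0.012,-0.001],[0,0.025,0],[0,0.03,0],[0,0.03,0],[0,0.02,0],[0,0.009,0],[0,0,0.005],[0,0,0.015],[0,0,0.02],[0,0,0.012],[0,0,0.006],[0,0,0.002],[0,0,0],[0,0,0],[0,0,0],[0,0,0],[0,0,0],[0,0,0],[0,0,0],[0,0,0]], rotation=[[0,0,0],[0,0,0],[0,0,0],[0,0,0],[0,0,0],[0,0,0],[0,0,0],[0,0,0],[0,0,0],[0,0,0],[0,0,0],[0,0,0],[0,0,0],[0,0,0],[0,0,0],[0,0,0],[0,0,0],[0,0,0],[0,0,0],[0,0,0]], jaw=[0.7,0.7,0.7,0.7,0.7,0.7,0.7,0.7,0.7,0.7,0.7,0.7,0.6,0.4,0.2,0,0,0,0,0], newtons=30)

```text
time_s: 27.7
tool_pos: [0.5, 0.318, 0.2506]
tool_rot: [-179.9, 30.0, 168.5]
force: [-2.1, -1.3, 2.3]
grip_width: 0.0139
grasp_force: 30.0
```

```bash
python3 - <<'E'
from h import *
where()
E
```

```text
grasp in bed [-0.0007  0.1041  0.0593] err rot to bed deg [0.1  0.02 0.06] F bed [-0.42 -1.75  2.93] w 0.0139 gf 30.0
```

Emit:
send_rows(xyz=[[0,-0.003,0],[0,-0.005,0],[0,-0.006,0],[0,-0.006,0],[0,-0.006,0],[0,-0.006,0],[0,-0.005,0],[0,-0.003,0],[0,-0.002,0],[0,-0.002,0],[0,-0.002,0],[0,-0.002,0],[0,-0.002,0],[0,-0.002,0],[0,-0.0015,0],[0,-0.001,0],[0,-0.001,0],[0,0,0],[0,0,0]], rotation=[[0,0,0],[0,0,0],[0,0,0],[0,0,0],[0,0,0],[0,0,0],[0,0,0],[0,0,0],[0,0,0],[0,0,0],[0,0,0],[0,0,0],[0,0,0],[0,0,0],[0,0,0],[0,0,0],[0,0,0],[0,0,0],[0,0,0]], jaw=[0,0,0,0,0,0,0,0,0,0,0,0,0,0,0,0,0,0,0])

```text
time_s: 29.6
tool_pos: [0.4889, 0.2651, 0.2506]
tool_rot: [179.9, 30.0, 168.6]
force: [4.0, 4.9, -4.5]
grip_width: 0.0138
grasp_force: 30.0
```

```bash
python3 - <<'E'
from h import *
where()
E
```

```text
grasp in bed [-0.001   0.0507  0.0595] err rot to bed deg [-0.14  0.02 -0.01] F bed [ 0.28  5.57 -5.4 ] w 0.0138 gf 30.0
```

Emit:
send_rows(xyz=[[0,-0.001,0],[0,-0.001,0],[0,-0.001,0],[0,-0.001,0],[0,0,0],[0,0,0]], rotation=[[0,0,0],[0,0,0],[0,0,0],[0,0,0],[0,0,0],[0,0,0]], jaw=[0,0,0,0,0,0])

```text
time_s: 30.2
tool_pos: [0.4883, 0.262, 0.2507]
tool_rot: [179.7, 30.0, 168.6]
force: [6.1, 6.7, -7.3]
grip_width: 0.0138
grasp_force: 30.1
```

```bash
python3 - <<'E'
from h import *
where()
E
```

```text
grasp in bed [-0.001   0.0479  0.0595] err rot to bed deg [-0.29  0.01 -0.03] F bed [ 0.35  7.77 -8.65] w 0.0138 gf 30.1
```

Force is starting to rise at the expected place, so I press on and hold.

Emit:
send_rows(xyz=[[0,-0.001,0],[0,-0.001,0],[0,-0.001,0],[0,0,0],[0,0,0],[0,0,0],[0,0,0],[0,0,0],[0,0,0]], rotation=[[0,0,0],[0,0,0],[0,0,0],[0,0,0],[0,0,0],[0,0,0],[0,0,0],[0,0,0],[0,0,0]], jaw=[0,0,0,0,0,0,0,0,0])

```text
time_s: 31.1
tool_pos: [0.488, 0.2609, 0.2507]
tool_rot: [179.4, 30.0, 168.7]
force: [13.4, 13.0, -14.4]
grip_width: 0.0137
grasp_force: 30.3
```

```bash
python3 - <<'E'
from h import *
where()
E
```

```text
grasp in bed [-0.001   0.0478  0.0596] err rot to bed deg [-0.64 -0.   -0.09] F bed [  1.94  15.43 -17.8 ] w 0.0137 gf 30.3
```

Emit:
send_rows(xyz=[[0,0,0],[0,0.001,0],[0,0.001,0],[0,0.0007,0],[0,0,0],[0,0,0],[0,0,0],[0,0,0],[0,0,-0.01],[0,0,-0.02],[0,0,-0.03],[0,0,-0.03],[0,0,-0.02],[0,0,0],[0,0,0]], rotation=[[0,0,0],[0,0,0],[0,0,0],[0,0,0],[0,0,0],[0,0,0],[0,0,0],[0,0,0],[0,0,0],[0,0,0],[0,0,0],[0,0,0],[0,0,0],[0,0,0],[0,0,0]], jaw=[0,0,0,0,0,0.6,0.6,0.6,0.6,0.6,0.6,0.6,0.6,0.6,0.6])

```text
time_s: 32.6
tool_pos: [0.4341, 0.2705, 0.3463]
tool_rot: [-180.0, 30.1, 168.5]
force: [0.3, -0.5, -0.7]
grip_width: 0.0518
grasp_force: 0.0
```

```bash
python3 - <<'E'
from h import *
where()
c=cam('scene');t=cam('top')
r=lambda a:cv2.resize(a,None,fx=3,fy=3,interpolation=cv2.INTER_CUBIC)
cv2.imwrite('pics/c6.png',np.vstack([r(c['image'][200:300,400:600]),r(t['image'][110:200,80:280])]))
E
```

```text
grasp in bed [-0.0004  0.0447  0.1697] err rot to bed deg [ 0.04 -0.06  0.04] F bed [-0.02 -0.39 -0.77] w 0.0518 gf 0.0
```

View pics/c6.png

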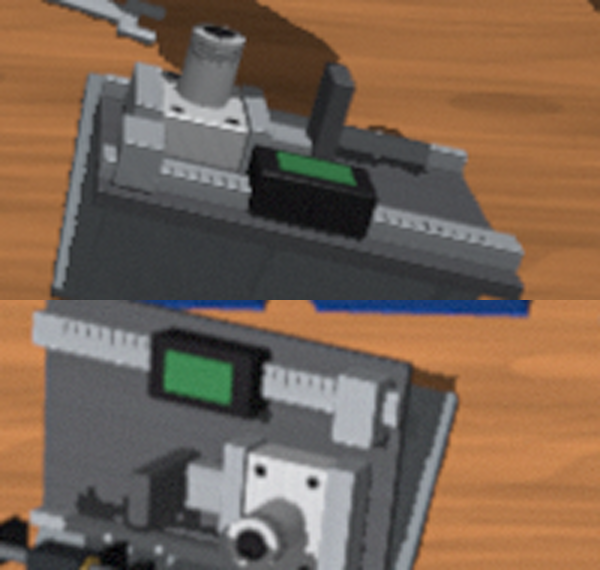

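The block sits flat and square between the two shut jaws (neck at crop (215,50)), and the gripper is clear and open. I hand the job in.

```bash
python3 -c "
from cell import env
print(env.sign_off())"
```

```text
the job is handed in; nothing more can be done
None
```

The job is handed in: the block was pressed lengthwise, given a quarter turn and pressed on its short width, each at an estimated 10–13 N for over half a second, and left with the jaw shut on it and the gripper clear; hand-in returned no verdict.

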